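Set up the recipe tablet: raise the stand until it locks, then seat the tablet

ROBOT

A 6-joint arm with a two-finger parallel gripper is mounted at the origin on a cart in front of the work surface, level with it; the furniture and walls round the work are solid. World frame = base frame: x ahead of the robot, y to its left, z up, the work surface at z = 0. Lengths are in m, angles in rad, forces in N, time in s.
With the tool pointing down it reaches from about 0.35 to 0.85 m from the base axis. Payload 8.1 kg.
Tool frame: the origin (TCP) lies midway between the tips of the shut fingers; the grasp point (between the pads) lies 19 mm behind it; z points along the fingers, y is the line along which they close (so a half turn about z gives the same grasp; the last joint's range is limited). The gripper opens to 93 mm and grips with 3 to 60 N. Pads are 15 mm wide; open, the fingers measure 128 mm over their backs; the gripper's body (75 mm by 188 mm) begins 65 mm behind the grasp point.
Start: joints at [1.057, 0.13, 1.488, -0, 1.523, -0.085], TCP at [0.249, 0.546, 0.219] pointing down, gripper open.
Joint ranges: [-2.96, 2.96], [-0.89, 2.26], [0.02, 2.5], [-1.34, 4.48], [0, 2.73], [-2.66, 2.66]. Speed limits (rad/s): [2.39, 2.39, 2.79, 3.14, 3.14, 3.14].

INTERFACE

Orientations are given as a rotation vector (axis times angle).
In Python, from plant import read_state, read_camera, get_calibration, close_job gives the robot as it stands.
- The arm moves only by the shell command python3 -m crank 'ROWS' [FORCE]. ROWS is JSON, a list that holds one entry, the list of rows, each a list of 7 numbers: the gripper's target within -1 to 1 (fully open at 1, half-way at 0, shut at -1), then the shift along the tool's x, y, z as a fraction of full scale, then the turn, a rotation vector about the tool's x, y, z as a fraction of full scale. In form: [[[grip, x, y, z, rx, ry, rz], ...]]. A call has exactly 5 rows; each row is the pose to reach, as a shift and turn from the pose commanded when the call began, along the tool's axes at that moment; what a row does not reach only later rows make up. Full scale, the value 1, is 0.5 m for a shift and 90 degrees for a turn. A row lasts 1/8 s, in which the tool goes at most 62.5 mm and 10.7 degrees, less where a joint would pass 70% of its speed; a pose out of reach is approached as far as the arm can. A call with a number of a shift or a turn outside -1 to 1 is refused whole. A call with a gripper value outside its range is refused whole. The fingers move at their own pace and stop on an object; FORCE is the grip in N (left out, the last holds). Time passes only in rows, so rows that repeat a pose let the fingers close, or fill a call up. It gives the time, the measured TCP pose, the force, the opening and the grip force at its end, in the units of the state.
- read_state(): the state, without advancing time (a new reading comes with each control period).
- read_camera(name): name is "side" or "top" or "wrist"; returns the picture (420x560x3 uint8, red, green, blue); there is no depth.
- get_calibration(name): a dict with "fx", "fy", "cx", "cy" (pixels), "dist_coeffs" ([k1, k2, p1, p2, k3] as OpenCV has them; the pictures are not rectified), "eye" and "orientation" of the camera in the world; the wrist camera has in their place "mount" (4x4, takes a point from camera to tool coordinates, whose origin is the TCP and whose axes are the flange's). Camera axes: x right, y down, z forward; pixel columns grow to the right and rows downward; lengths in m; the calibration is good to about 2 mm. A picture is of the moment at which its call begins: read the wrist's pose just before it. get_calibration takes no time and is no camera call.
- close_job(): hands the job in; it is judged then, once.
The state is a dict: "t": time; "q": joint angles; "dq": joint speeds; "joint_torque": joint torques, N m; "tool_pos": TCP position; "orientation": TCP orientation; "force": force on the tool from outside, world axes, zero at the start; "wrist_torque": the same for the moment, N m; "opening": finger opening in m; "gripper_force": force on a finger pad.
Only numpy, scipy, OpenCV 4.12 (cv2) and the standard library are available. Lean on these libraries where they do the work, as an engineer would, in place of code of your own. Each camera call takes 0.05 s, during which the arm holds its last target. There are 200 camera calls.

TASK

Set up the recipe tablet for cooking. First, with the tablet still in its wooden dock, pull the telescoping stand up to its full height, until the red lock button clicks out of its collar and the stand can no longer sink; then take the tablet out of the dock and set it gently in the stand's cradle, centred, bottom edge fully down behind the two hooks, back against the rest, screen facing the way the hooks do. Do not drop the tablet or lay it over, and leave the jars and cartons where they are.

Things in the scene. Friction and masses are not known exactly. Their poses are not given: they have to be found in the camera images.
- column (a joint): How far the stand's column is raised, m: 0 = right down, 0.055 = the lock button springs out, 0.057 = hard stop. Moves straight up; raising it takes 6 to 8 N. It starts at 0 to 0.020, stays where left while empty, and sinks under the tablet unless locked. Locked, it does not go down again.
- lock_button (a joint): How far the red lock button (11 mm diameter) stands out, m: 0 = held back inside the collar, out of sight; about 0.013 = clicked out, standing 5 mm proud of the black collar. Sprung: it comes out by itself through the hole in the front of the collar when the column is raised 0.055.
- stand: The tablet stand, fixed on the worktop: round grey foot 140 mm diameter, 15 mm thick; white upright sleeve 32 mm diameter, to z = 0.092, with a black collar at its top. Origin: centre of the underside. Its -x axis is the front, to which the cradle's hooks and the lock button face; y runs along the cradle's width.
- cradle_seat (a point): Where the cradle's back rest meets its ledge, mid-width; rises with the column (z 0.108 down, 0.163 locked). Axes: z up along the rest, which leans 0.24 rad back; x into the rest (face at x = 0); y along the width. Two hooks 22 mm wide at y = +-46 mm: ledge at z = 0, lip up to z = 10 mm, inner face x = -15.5, outer -18.5 mm. Tablet seated: its middle at x = -5, y = 0, z = 60 mm.
- cradle_top (a point): Middle of the top edge of the cradle's aluminium back rest, 92 mm up it from the seat, same axes. The rest is an 8 mm plate centred on this point in x: 104 mm wide, with rounded edges. Grip it by the middle of its top edge, across its 8 mm, to raise the column; nothing lies behind or in front of its upper 50 mm.
- tablet_mid (a point): Middle of the tablet in its dark blue case: slab 180 mm wide (y), 120 mm tall (z), 10 mm thick (x), 0.3 to 0.46 kg. Axes: -x out of the lit screen, z to its upper edge. Starts upright in the dock, screen to the dock's -x, its middle 76 mm above the worktop. Grip it across its 10 mm by the upper edge.
- dock: Pale wooden dock, fixed, 64 mm deep (x) x 150 mm wide (y) x 36 mm tall, with a groove along y, 13 mm wide and 20 mm deep, open at the top and both ends. Origin: centre of the underside. The tablet stands loosely in it and lifts straight up and out.
- tea_box: Dark red small carton, 102 x 53 x 60 mm. Bystander, to be left alone. Origin: centre of the underside.
- green_box: Green small carton, 107 x 55 x 52 mm. Bystander, to be left alone. Origin: centre of the underside.
- red_jar: Glass spice jar with a red cap, 42 mm diameter, 108 mm tall. Bystander, to be left alone. Origin: centre of the underside.
- yellow_jar: Glass spice jar with a yellow cap, 42 mm diameter, 108 mm tall. Bystander, to be left alone. Origin: centre of the underside.
- carton: Upright green and cream carton, 46 x 67 x 143 mm. Bystander, to be left alone. Origin: centre of the underside.
- tablet_screen (a point): Middle of the tablet's screen face, 5 mm in front (-x) of the tablet's middle.

How it is judged:
On the way:
1. the column is up and its lock button has clicked out while the tablet still stands in its dock (value of joint column above 0.052 m and value of joint lock_button above 0.008 m and distance of tablet_mid from where it was at the start of the episode below 0.02 m), for 0.3 s.
At the end, for the whole second after the job is handed in: Column raised 52 mm or more, lock button 8 mm or more out; tablet released and still in the cradle: middle within 20 mm of the centre along the width, within 4 mm of fully seated down and against the rest, square to it within 0.08 rad, right way up, screen to the front (value of joint column above 0.052 m and value of joint lock_button above 0.008 m and x of tablet_mid in the frame of cradle_seat between -0.01 and -0.002 m and y of tablet_mid in the frame of cradle_seat between -0.02 and 0.02 m and z of tablet_mid in the frame of cradle_seat between 0.056 and 0.064 m and angle between the z axis of tablet_mid and the z axis of cradle_seat, either way round below 0.08 rad and angle between the y axis of tablet_mid and the y axis of cradle_seat, either way round below 0.08 rad and angle between tablet_mid's own z axis and vertical below 0.5 rad and x of tablet_screen in the frame of cradle_seat below -0.006 m and linear speed of tablet below 0.02 m/s); the robot touches nothing.
It fails at once if the tablet is laid or falls over (more than 0.7 rad from upright) (angle between tablet_mid's own z axis and vertical above 0.7 rad).
It fails at once if the tablet is pressed against the stand with more than 40 N (contact force between tablet and stand above 40 N).
It fails at once if a jar or carton is moved more than 30 mm (distance of any of tea_box, green_box, red_jar, yellow_jar, carton from where it was at the start of the episode above 0.03 m).
It also fails if it takes over 56 s, if anything falls off the work surface, if the arm or the gripper's body presses on something with over 40 N, if the wrist force passes 120 N, or if a joint passes its speed limit or range.

## Working session

There is one attempt and no reset: what is moved stays moved. The work goes in short steps, Python scripts to look and compute and a shell command to move; the robot and the scene stay as the last step left them, time stands still between calls to the robot, and variables do not carry over. Pictures are saved under pics/ and viewed, at most 14 in all, crops included, and the job is handed in when it is done.

```bash
ls; mkdir -p pics; python3 - <<'E'
from plant import *
import cv2,numpy as np
for n in("side","top"):
    im=read_camera(n); cv2.imwrite(f"pics/{n}0.png",im[:,:,::-1]); print(n,get_calibration(n))
print(get_calibration("wrist")); print(read_state())
E
```

```text
pics
side {'fx': 423.7189071377085, 'fy': 423.7189071377085, 'cx': 272.9785989734254, 'cy': 215.58685740008065, 'dist_coeffs': array([-0.06521627,  0.        ,  0.        ,  0.        ,  0.        ]), 'eye': array([ 0.58126092, -0.72259347,  0.70272791]), 'orientation': array([-2.19806386e+00, -2.07896177e-03,  1.51625559e-02])}
top {'fx': 395.90837250367724, 'fy': 395.90837250367724, 'cx': 282.7990514711916, 'cy': 219.48994652487082, 'dist_coeffs': array([-0.10444847,  0.        ,  0.        ,  0.        ,  0.        ]), 'eye': array([0.49613353, 0.06939775, 1.00221355]), 'orientation': array([-2.20227136,  2.13999277, -0.10443265])}
{'fx': 305.09856150062, 'fy': 305.09856150062, 'cx': 280.1588911060635, 'cy': 209.01616154974508, 'dist_coeffs': array([-0.00432047,  0.        ,  0.        ,  0.        ,  0.        ]), 'mount': array([[-1.70522584e-05, -9.61129729e-01, -2.76097164e-01,
         7.69974933e-02],
       [ 9.99999256e-01, -3.53104736e-04,  1.16744123e-03,
         1.39695325e-03],
       [-1.21955369e-03, -2.76096939e-01,  9.61129020e-01,
        -1.65220223e-01],
       [ 0.00000000e+00,  0.00000000e+00,  0.00000000e+00,
         1.00000000e+00]])}
{'t': 0.1, 'q': array([ 1.05660773e+00,  1.31107520e-01,  1.48916773e+00, -5.34310450e-06,
        1.52298545e+00, -8.54159411e-02]), 'dq': array([ 8.21719388e-04, -6.81092897e-04, -4.54823759e-03, -8.29615644e-05,
       -3.35493832e-04, -3.25898892e-04]), 'joint_torque': array([ 1.10724548e-03, -5.61340714e+01, -4.93095911e+01,  7.70077016e-02,
        2.90684891e-02, -6.74307398e-05]), 'tool_pos': array([0.24919137, 0.54524477, 0.21768073]), 'orientation': array([-6.68262737e-01, -3.06919534e+00,  2.50537174e-03]), 'force': array([ 0.0450317 , -0.10308391, -0.60501561]), 'wrist_torque': array([-0.02043661, -0.02094989,  0.02107132]), 'gripper_force': 0.0, 'opening': 0.09296298902800175}
```

View pics/top0.png

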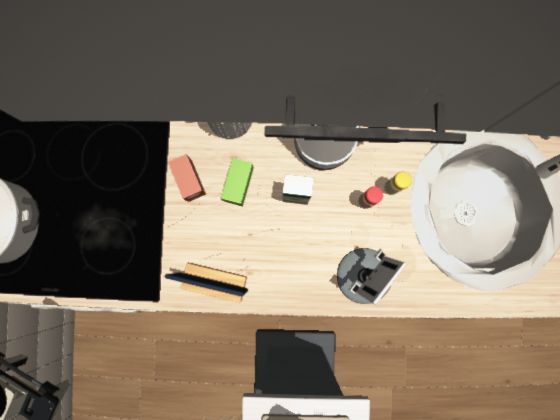

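View pics/side0.png

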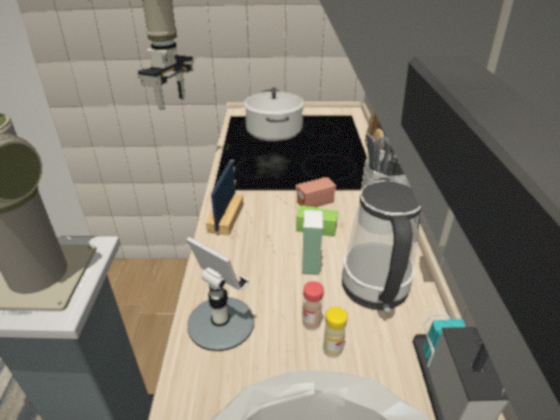

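The top view shows the dock and tablet at about (210,282), the stand foot at (367,275) and its cradle at about (380,278). In the side view the tablet is at (225,195) and the stand at (220,300). I'll crop both closer.

```bash
cat > h.py <<'E'
import numpy as np,cv2
from plant import *
from scipy.spatial.transform import Rotation as R
def cam(n,st=None):
    c=get_calibration(n);K=np.array([[c['fx'],0,c['cx']],[0,c['fy'],c['cy']],[0,0,1]]);d=np.array(c['dist_coeffs'])
    if n=='wrist':
        T=np.eye(4);T[:3,:3]=R.from_rotvec(st['orientation']).as_matrix();T[:3,3]=st['tool_pos'];T=T@c['mount'];return K,d,T[:3,:3],T[:3,3]
    return K,d,R.from_rotvec(c['orientation']).as_matrix(),np.array(c['eye'])
def rays(C,px):
    K,d,M,e=C;u=cv2.undistortPoints(np.array(px,float).reshape(-1,1,2),K,d).reshape(-1,2)
    v=np.c_[u,np.ones(len(u))]@M.T;return v/np.linalg.norm(v,axis=1)[:,None]
def onz(C,px,z):
    v=rays(C,px);return C[3]+v*((z-C[3][2])/v[:,2])[:,None]
def proj(C,P):
    K,d,M,e=C;rv=cv2.Rodrigues(M.T)[0];return cv2.projectPoints(np.array(P,float).reshape(-1,3),rv,-M.T@e,K,d)[0].reshape(-1,2)
def tri(C1,p1,C2,p2):
    a=rays(C1,[p1])[0];b=rays(C2,[p2])[0];w=C2[3]-C1[3]
    s=np.linalg.lstsq(np.c_[a,-b],w,rcond=None)[0];A=C1[3]+s[0]*a;B=C2[3]+s[1]*b
    return (A+B)/2,np.linalg.norm(A-B)
E
python3 - <<'E'
import cv2,numpy as np
t=cv2.imread('pics/top0.png');s=cv2.imread('pics/side0.png')
def c(im,x,y,w,h):return cv2.resize(im[y:y+h,x:x+w],(400,300),interpolation=cv2.INTER_CUBIC)
o=np.vstack([np.hstack([c(t,325,235,100,75),c(t,160,245,100,75)]),np.hstack([c(s,170,220,120,90),c(s,170,150,120,90)])])
cv2.imwrite('pics/c0.png',o)
E
```

```text
(no output)
```

View pics/c0.png

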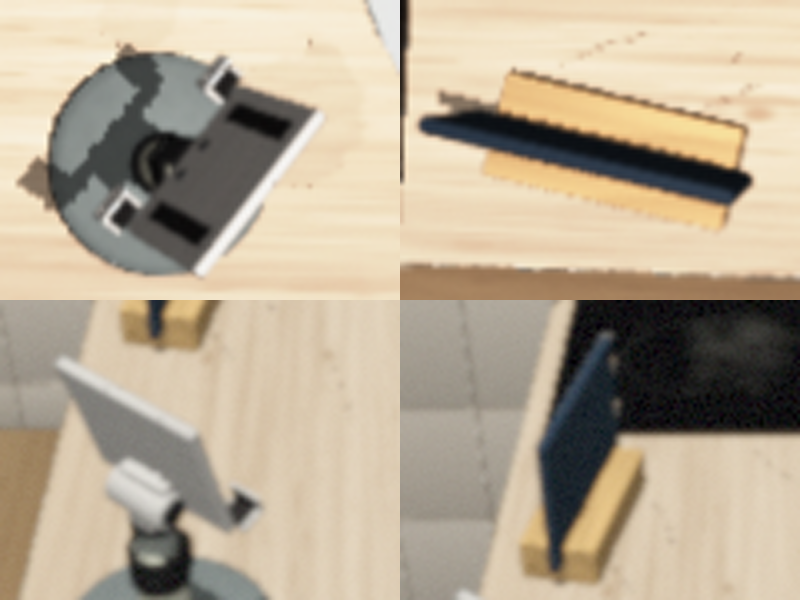

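The crops show the cradle top edge running from about (375,304) to (405,263) in the top view and (188.6,238) to (229,261) in the side view. The hooks face away from the robot and to its left. The tablet's +x face is plain blue, so it may be the back. Next I'll measure positions and take a wrist view.

```bash
python3 - <<'E'
from h import *
np.set_printoptions(precision=4,suppress=True)
T=cam('top');S=cam('side')
a,ea=tri(T,(375,303.75),S,(188.6,238));b,eb=tri(T,(405,263),S,(229,261))
print('cradle top ends',a,ea,b,eb,np.linalg.norm(a-b)); d=(a-b)/np.linalg.norm(a-b);print('ang',np.arctan2(d[1],d[0]))
p=onz(T,[(188.75,262.5),(246.75,277),(240.5,302),(180.75,288)],.036);print('dock',p,p.mean(0),[np.linalg.norm(p[i]-p[i-1]) for i in range(4)])
a,ea=tri(T,(166.25,276.5),S,(232.1,160.5));b,eb=tri(T,(246,293),S,(212.9,194.4));print('tab top',a,ea,b,eb,np.linalg.norm(a-b),(a+b)/2); d=a-b;print(np.arctan2(d[1],d[0]))
# foot
im=cv2.imread('pics/top0.png');hsv=cv2.cvtColor(im,cv2.COLOR_BGR2HSV)
# foot circle from crop: left 50,right~265,top 50,bottom 275
print('foot',onz(T,[(325+50/4,235+162/4),(325+155/4,235+50/4),(325+160/4,235+275/4)],.015))
st=read_state();im=read_camera('wrist');cv2.imwrite('pics/w0.png',im[:,:,::-1]);print(st['tool_pos'],R.from_rotvec(st['orientation']).as_matrix())
E
```

```text
cradle top ends [ 0.4131 -0.116   0.2127] 0.0058028273719953425 [ 0.4943 -0.1768  0.2103] 0.0040644761860411235 0.10145543223453636
ang 2.4982836994470423
dock [[0.4779 0.2982 0.036 ]
 [0.4475 0.1549 0.036 ]
 [0.3868 0.168  0.036 ]
 [0.4153 0.3152 0.036 ]] [0.4319 0.234  0.036 ] [np.float64(0.06483529148978347), np.float64(0.14651327989147211), np.float64(0.06202646751346906), np.float64(0.14993472410263356)]
tab top [0.4506 0.3238 0.1347] 0.0064411697637466936 [0.42   0.1466 0.1375] 0.003989304678603016 0.17984232632347968 [0.4353 0.2352 0.1361]
1.4000039387471241
foot [[ 0.4564 -0.0681  0.015 ]
 [ 0.5275 -0.1328  0.015 ]
 [ 0.3883 -0.138   0.015 ]]
[0.2492 0.5452 0.2177] [[-0.9095  0.4158 -0.0008]
 [ 0.4158  0.9095 -0.0015]
 [ 0.0001 -0.0017 -1.    ]]
```

View pics/w0.png

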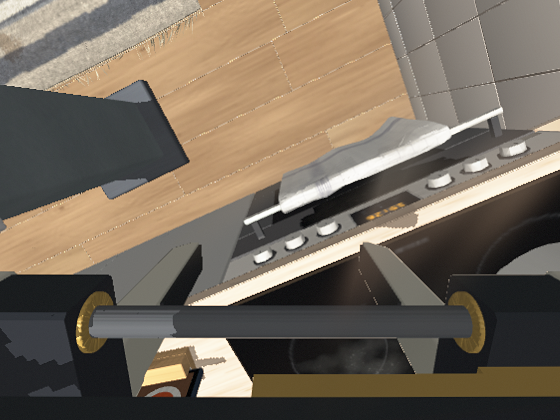

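The wrist view catches the lit screen and the dock end at about (165,385), from the robot's side, so the screen faces the robot. That makes the tablet's yaw about -0.17 and the stand's about -2.21. All sizes match what was given (101/104, 146/150, 180/180 mm). The cradle top is at z 0.2115, which puts the column at about 14 mm. I'll move to hover above the rest, aligned with it.

```bash
cat >> h.py <<'E'
def tool(psi,tilt,front):  # tool y at yaw psi; tool z leaning by tilt toward yaw 'front'
    z=np.array([np.cos(front)*np.sin(tilt),np.sin(front)*np.sin(tilt),-np.cos(tilt)])
    y=np.array([np.cos(psi),np.sin(psi),0]);y-=z*(y@z);y/=np.linalg.norm(y);return np.c_[np.cross(y,z),y,z]
def delta(p,M,st=None):
    st=st or read_state();A=R.from_rotvec(st['orientation']).as_matrix()
    return np.round(A.T@(np.array(p)-st['tool_pos'])/.5,4),np.round(R.from_matrix(A.T@M).as_rotvec()/(np.pi/2),4)
YS=2.498-np.pi/2      # yaw of the stand's front
PZ=np.array([-np.cos(YS)*np.sin(.24),-np.sin(YS)*np.sin(.24),np.cos(.24)])
E
python3 - <<'E'
from h import *
m=np.array([.4537,-.1464,.2115]);print(YS,PZ,*delta(m+.07*PZ,tool(YS,.24,YS)))
E
```

```text
0.9272036732051037 [-0.14263898 -0.19014904  0.97133797] [-0.94   -1.1208 -0.1219] [-0.1531 -0.0164  0.1361]
```

```bash
python3 -m crank '[[[1,-0.1,-0.1,-0.05,0,0,0],[1,-0.17,-0.19,-0.1,0,0,0],[1,-0.24,-0.28,-0.12,0,0,0.04],[1,-0.31,-0.37,-0.13,0,0,0.06],[1,-0.38,-0.45,-0.13,0,0,0.08]]]' 40; python3 - <<'E'
from h import *
m=np.array([.4537,-.1464,.2115]);print(*delta(m+.07*PZ,tool(YS,.24,YS)))
E
```

```text
t: 0.78
tool_pos: [0.329, 0.2603, 0.2843]
orientation: [0.861, 3.02, 0.002]
force: [1.4, -0.6, -0.4]
opening: 0.0931
gripper_force: 0.0
[-0.6379 -0.5928  0.0094] [-0.1518 -0.0062  0.056 ]
```

```bash
python3 -m crank '[[[1,-0.08,-0.07,0,-0.02,0,0],[1,-0.16,-0.15,0,-0.04,0,0],[1,-0.25,-0.23,0,-0.07,0,0.02],[1,-0.34,-0.31,0,-0.1,0,0.03],[1,-0.42,-0.39,0,-0.12,-0.006,0.04]]]'; python3 - <<'E'
from h import *
m=np.array([.4537,-.1464,.2115]);print(*delta(m+.07*PZ,tool(YS,.24,YS)))
E
```

```text
t: 1.4
tool_pos: [0.4046, -0.0165, 0.2837]
orientation: [0.934, 2.921, 0.277]
force: [1.1, 0.4, 0.2]
opening: 0.093
gripper_force: 0.0
[-0.2299 -0.1863 -0.0262] [-0.0316 -0.0003  0.0158]
```

```bash
python3 -m crank '[[[1,-0.08,-0.07,-0.01,-0.01,0,0.005],[1,-0.16,-0.13,-0.02,-0.03,0,0.015],[1,-0.23,-0.186,-0.026,-0.032,0,0.016],[1,-0.23,-0.186,-0.026,-0.032,0,0.016],[1,-0.23,-0.186,-0.026,-0.032,0,0.016]]]'; python3 - <<'E'
from h import *
m=np.array([.4537,-.1464,.2115]);print(*delta(m+.07*PZ,tool(YS,.24,YS)))
st=read_state();im=read_camera('wrist');cv2.imwrite('pics/w1.png',im[:,:,::-1]);C=cam('wrist',st)
e=np.array([-np.sin(YS),np.cos(YS),0]);print(proj(C,[m+.052*e,m-.052*e,m]))
E
```

```text
t: 2.02
tool_pos: [0.4438, -0.157, 0.2791]
orientation: [0.964, 2.893, 0.349]
force: [-0.5, -0.2, 0.3]
opening: 0.0932
gripper_force: 0.0
[-0.0032 -0.004  -0.0019] [-0.0005 -0.002   0.    ]
[[275.83231345 158.42582925]
 [276.30438809 280.90595259]
 [276.08123171 223.19394892]]
```

View pics/w1.png

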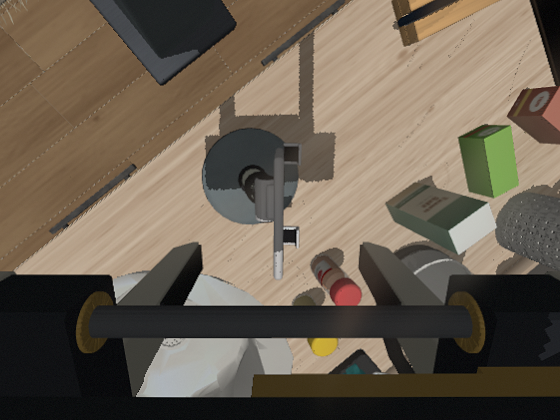

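The rest appears edge-on from (279,150) to (278,278), within 2 to 4 mm of the prediction and well between the fingers. I'll descend 95 mm and grip.

```bash
python3 -m crank '[[[1,0.005,0,0.05,0,0,0],[1,0.005,0,0.1,0,0,0],[1,0.005,0,0.15,0,0,0],[1,0.005,0,0.19,0,0,0],[0.5,0.005,0,0.19,0,0,0]]]' 45; python3 -m crank '[[[-0.3,0,0,0,0,0,0],[-1,0,0,0,0,0,0],[-1,0,0,0,0,0,0],[-1,0,0,0,0,0,0],[-1,0,0,0,0,0,0]]]' 45;  python3 - <<'E'
from h import *
st=read_state();A=R.from_rotvec(st['orientation']).as_matrix();print(A.T@[0,0,1]/.5)
E
```

```text
t: 2.7
tool_pos: [0.4545, -0.1358, 0.1859]
orientation: [0.96, 2.895, 0.35]
force: [-1.6, 0.4, -1.1]
opening: 0.087
gripper_force: 0.0
t: 3.32
tool_pos: [0.4553, -0.1379, 0.1872]
orientation: [0.963, 2.892, 0.348]
force: [-0.1, -0.0, -0.0]
opening: 0.0374
gripper_force: 0.0
[ 0.00354713  0.47335764 -1.94317265]
```

```bash
python3 -m crank '[[[-1,0,0,0,0,0,0],[-1,0,0,0,0,0,0],[-1,0,0,0,0,0,0],[-1,0,0,0,0,0,0],[-1,0,0,0,0,0,0]]]' 45
```

```text
t: 3.95
tool_pos: [0.4544, -0.1389, 0.1866]
orientation: [0.965, 2.893, 0.345]
force: [-5.0, -7.4, -0.4]
opening: 0.0078
gripper_force: 45.0
```

```bash
python3 -m crank '[[[-1,0,0.001,-0.012,0,0,0],[-1,0,0.004,-0.024,0,0,0],[-1,0,0.007,-0.036,0,0,0],[-1,0,0.01,-0.048,0,0,0],[-1,0,0.012,-0.058,0,0,0]]]'
```

```text
t: 4.58
tool_pos: [0.4544, -0.1389, 0.2161]
orientation: [0.964, 2.893, 0.347]
force: [1.9, -4.1, -8.4]
opening: 0.0078
gripper_force: 45.0
```

```bash
python3 -m crank '[[[-1,0,0.001,-0.004,0,0,0],[-1,0,0.002,-0.008,0,0,0],[-1,0,0.003,-0.012,0,0,0],[-1,0,0.004,-0.016,0,0,0],[-1,0,0.005,-0.020,0,0,0]]]'; python3 -m crank '[[[-1,0,0,-0.001,0,0,0],[-1,0,0,-0.002,0,0,0],[-1,0,0.001,-0.003,0,0,0],[-1,0,0.001,-0.004,0,0,0],[-1,0,0.001,-0.004,0,0,0]]]'
```

```text
t: 5.2
tool_pos: [0.4543, -0.1389, 0.2255]
orientation: [0.964, 2.893, 0.347]
force: [7.7, -6.2, -24.7]
opening: 0.0078
gripper_force: 45.0
t: 5.82
tool_pos: [0.4543, -0.1388, 0.2255]
orientation: [0.966, 2.894, 0.348]
force: [11.5, -9.1, -28.3]
opening: 0.0078
gripper_force: 45.0
```

The column stopped firmly after 39 mm of travel, with the force rising to 25–28 N, so this is the hard stop. I'll relax the pull and check for the red button.

```bash
python3 -m crank '[[[-1,0,-0.001,0.002,0,0,0],[-1,0,-0.001,0.005,0,0,0],[-1,0,-0.001,0.005,0,0,0],[0,0,-0.001,0.005,0,0,0],[0.3,0,-0.001,0.005,0,0,0]]]'; python3 -m crank '[[[0.3,0,0,0,0,0,0],[0.3,0,0,-0.05,0,0,0],[0.3,0,0,-0.1,0,0,0],[0.3,0,0,-0.16,0,0,0],[0.3,0,0,-0.2,0,0,0]]]'; python3 - <<'E'
from h import *
s=read_camera('side');t=read_camera('top');st=read_state();w=read_camera('wrist')
for n,i,x,y in(('s',s,170,200),('t',t,325,235)):
    h=cv2.cvtColor(i,cv2.COLOR_RGB2HSV);m=((h[...,0]<8)|(h[...,0]>172))&(h[...,1]>150)&(h[...,2]>60)
    ys,xs=np.nonzero(m[y:y+140,x:x+120]);print(n,len(xs),xs.mean()+x if len(xs) else 0,ys.mean()+y if len(xs) else 0)
c=lambda im,x,y,w,h:cv2.resize(im[y:y+h,x:x+w],(400,300),interpolation=cv2.INTER_CUBIC)
cv2.imwrite('pics/c1.png',np.hstack([c(s,165,210,140,105),c(t,325,235,100,75)])[:,:,::-1]);cv2.imwrite('pics/w2.png',w[:,:,::-1]);print(st['tool_pos'],st['orientation'])
np.savez('w2.npz',p=st['tool_pos'],o=st['orientation'])
E
```

```text
t: 6.45
tool_pos: [0.4554, -0.1381, 0.2275]
orientation: [0.961, 2.891, 0.349]
force: [-0.1, -0.6, -0.4]
opening: 0.0231
gripper_force: 0.0
t: 7.08
tool_pos: [0.4411, -0.1578, 0.3255]
orientation: [0.962, 2.891, 0.347]
force: [0.1, -0.4, -0.5]
opening: 0.0607
gripper_force: 0.0
s 0 0 0
t 9 363.3333333333333 270.6666666666667
[ 0.44159778 -0.15827287  0.32626527] [0.96101799 2.88875896 0.34593898]
```

View pics/c1.png

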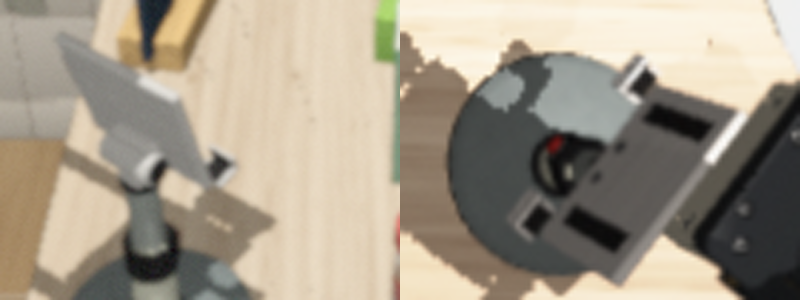

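View pics/w2.png

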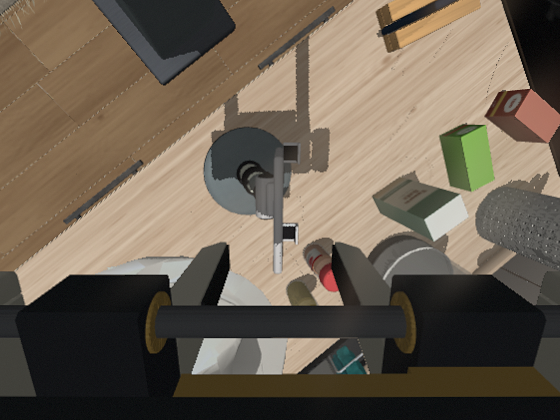

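In the top crop the red button is out at (363,271), so the column is locked. The wrist view shows the rest at column 278, parallel to the tool axis, which confirms the yaw. Next I'll compute the seat and the hover over the tablet.

```bash
cat >> h.py <<'E'
X=np.array([-np.cos(YS)*np.cos(.24),-np.sin(YS)*np.cos(.24),-np.sin(.24)]); E=np.array([-np.sin(YS),np.cos(YS),0])
TCPg=np.array([.4543,-.1389,.2255]); SEAT=TCPg-.0643*PZ-.004*X
YT=-.186
E
python3 - <<'E'
from h import *
np.set_printoptions(precision=4,suppress=True)
z=np.load('w2.npz');C=cam('wrist',dict(tool_pos=z['p'],orientation=z['o']))
top=SEAT+.092*PZ+.004*X;print('seat',SEAT,'top',top,proj(C,[top+.052*E,top,top-.052*E]))
f=onz(C,[(204,170),(247,213),(247,127)],.015);fc=np.array([(f[1]+f[2])[0]/2,(f[1]+f[2])[1]/2]);print('foot',f,fc)
print('along E: seat vs foot', SEAT[:2]@E[:2]-np.array([.458,-.1375])@E[:2], 'wristfoot',SEAT[:2]@E[:2]-fc@E[:2],'topmid',SEAT[:2]@E[:2]-np.array([.4537,-.1464])@E[:2])
g=cv2.cvtColor(cv2.imread('pics/w2.png'),cv2.COLOR_BGR2GRAY);print(g[138:160,274:284:3].T,g[262:285,274:284:3].T)
print(*delta([.434,.235,.215],tool(YT,0,0)))
E
```

```text
seat [ 0.4658 -0.1236  0.164 ] top [ 0.4503 -0.1442  0.2524] [[276.6749 153.0689]
 [276.7825 216.7124]
 [276.8795 273.4528]]
foot [[ 0.4123 -0.1869  0.015 ]
 [ 0.5077 -0.1798  0.015 ]
 [ 0.4025 -0.096   0.015 ]] [ 0.4551 -0.1379]
along E: seat vs foot 0.0021196942314968825 wristfoot 4.040911086672372e-05 topmid 0.0040205822080603415
[[ 54  56  57  57  58  57  55  55  57  57  56  57  57  58  60  62  64  66
   67  72  82  87]
 [ 88  65  53  55  55  56  55  56  57  63  72  76  77  75  78  76  77  76
   83  97 102 105]
 [ 93  95  96  90  72  56  54  56  56  67  75  76  77  76  77  78  80  78
   84  94 101 102]
 [ 93  92  91  90  93  96  94  73  50  53  57  58  56  54  56  56  57  56
   55  59  68  70]] [[156 156 156 155 154 155 154 154 153 152 149 152 163 167 171 176 183 185
  186 182 182 182 183]
 [199 200 197 198 198 198 197 197 197 199 188 169 168 180 185 186 184 181
  182 182 186 191 189]
 [153 151 178 178 177 176 175 176 175 177 167 170 187 185 180 178 180 180
  186 191 186 177 178]
 [190 185 179 172 168 169 171 176 182 185 186 180 173 173 178 183 189 189
  180 175 180 184 182]]
[0.4826 0.5508 0.3596] [ 0.1362 -0.0847  0.7058]
```

```bash
python3 -m crank '[[[1,0.05,0.06,0,0.02,-0.01,0.09],[1,0.1,0.12,0.02,0.03,-0.02,0.18],[1,0.16,0.18,0.06,0.05,-0.03,0.27],[1,0.22,0.25,0.1,0.07,-0.04,0.36],[1,0.28,0.32,0.15,0.09,-0.055,0.45]]]' 30; python3 - <<'E'
from h import *
print(*delta([.434,.235,.215],tool(YT,0,0)))
E
```

```text
t: 7.85
tool_pos: [0.4321, 0.0621, 0.2888]
orientation: [1.941, 2.434, 0.128]
force: [0.9, 0.4, -0.2]
opening: 0.093
gripper_force: 0.0
[0.3313 0.0681 0.164 ] [ 0.0465 -0.0301  0.2611]
```

```bash
python3 -m crank '[[[1,0.08,0.02,0.04,0.01,-0.007,0.07],[1,0.17,0.035,0.08,0.025,-0.015,0.14],[1,0.25,0.05,0.12,0.035,-0.022,0.2],[1,0.331,0.068,0.164,0.046,-0.03,0.261],[1,0.331,0.068,0.164,0.046,-0.03,0.261]]]' 30; python3 -m crank '[[[1,0,0,0,0,0,0],[1,0,0,0,0,0,0],[1,0,0,0,0,0,0],[1,0,0,0,0,0,0],[1,0,0,0,0,0,0]]]'; python3 - <<'E'
from h import *
print(*delta([.434,.235,.215],tool(YT,0,0)))
st=read_state();w=read_camera('wrist');t=read_camera('top');cv2.imwrite('pics/w3.png',w[:,:,::-1]);np.savez('w3.npz',p=st['tool_pos'],o=st['orientation'])
C=cam('wrist',st);m=np.array([.4353,.2352,.136]);e=np.array([-np.sin(YT),np.cos(YT),0]);print(proj(C,[m+.09*e,m,m-.09*e]))
h=cv2.cvtColor(t[262:280,355:372],cv2.COLOR_RGB2HSV);m=((h[...,0]<8)|(h[...,0]>172))&(h[...,1]>150)&(h[...,2]>60);print('red',m.sum())
E
```

```text
t: 8.48
tool_pos: [0.4314, 0.2352, 0.2123]
orientation: [-2.409, -2.014, 0.007]
force: [-0.2, 0.9, 0.1]
opening: 0.0928
gripper_force: 0.0
t: 9.1
tool_pos: [0.4341, 0.233, 0.2169]
orientation: [2.413, 2.01, 0.004]
force: [-0.7, 0.7, -0.9]
opening: 0.0933
gripper_force: 0.0
[ 0.0039 -0.001   0.0038] [ 0.0015 -0.0009  0.0027]
[[281.15701226 102.65054693]
 [280.6191889  215.33886364]
 [280.17479574 308.35969753]]
red 8
```

View pics/w3.png

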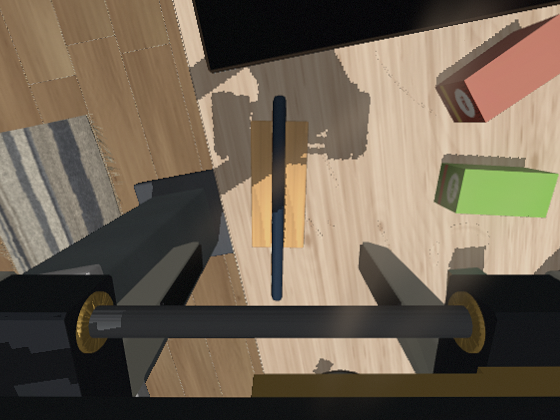

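The tablet's top edge lies between the fingers from (279,97) to (277,299), about 6 mm further along +x of the tool than predicted. The jaw line matches it in yaw. I'll descend to 23 mm below the edge and grip.

```bash
python3 -m crank '[[[1,0.013,-0.002,0.05,0,0,0],[1,0.013,-0.002,0.1,0,0,0],[1,0.013,-0.002,0.15,0,0,0],[1,0.013,-0.002,0.19,0,0,0],[1,0.013,-0.002,0.208,0,0,0]]]' 40;python3 -m crank '[[[-1,0,0,0,0,0,0],[-1,0,0,0,0,0,0],[-1,0,0,0,0,0,0],[-1,0,0,0,0,0,0],[-1,0,0,0,0,0,0]]]' 40;python3 -m crank '[[[-1,0,0,0,0,0,0],[-1,0,0,0,0,0,0],[-1,0,0,0,0,0,0],[-1,0,0,0,0,0,0],[-1,0,0,0,0,0,0]]]' 40
```

```text
t: 9.82
tool_pos: [0.4336, 0.2396, 0.1113]
orientation: [2.413, 2.011, 0.0]
force: [-0.2, -0.2, 0.7]
opening: 0.0927
gripper_force: 0.0
t: 10.45
tool_pos: [0.4345, 0.24, 0.1129]
orientation: [2.413, 2.011, 0.004]
force: [-0.3, 0.4, -0.1]
opening: 0.0476
gripper_force: 0.0
t: 11.08
tool_pos: [0.4342, 0.2399, 0.1125]
orientation: [2.413, 2.011, 0.003]
force: [-0.5, -0.2, 0.9]
opening: 0.0097
gripper_force: 40.0
```

Gripped at 9.7 mm opening with 40 N. I'll lift it straight out.

```bash
python3 -m crank '[[[-1,0,0,-0.04,0,0,0],[-1,0,0,-0.1,0,0,0],[-1,0,0,-0.17,0,0,0],[-1,0,0,-0.24,0,0,0],[-1,0,0,-0.3,0,0,0]]]'; python3 -m crank '[[[-1,0,0,-0.06,0,0,0],[-1,0,0,-0.12,0,0,0],[-1,0,0,-0.14,0,0,0],[-1,0,0,-0.14,0,0,0],[-1,0,0,-0.14,0,0,0]]]'; python3 - <<'E'
from h import *
np.set_printoptions(precision=4,suppress=True)
M=tool(YS-np.pi,.24,YS);st=read_state()
pre=SEAT+(.13+.0365)*PZ-.03*X;print(pre,st['tool_pos'])
print(*delta(pre,M))
A=R.from_rotvec(st['orientation']); rv=R.from_matrix(A.as_matrix().T@M).as_rotvec()
E
```

```text
t: 11.7
tool_pos: [0.4338, 0.2397, 0.2633]
orientation: [2.413, 2.011, 0.002]
force: [-0.1, 0.0, -3.7]
opening: 0.0097
gripper_force: 40.0
t: 12.32
tool_pos: [0.4333, 0.2395, 0.3307]
orientation: [-2.413, -2.011, 0.001]
force: [-0.1, 0.6, -4.5]
opening: 0.0097
gripper_force: 40.0
[ 0.4595 -0.1319  0.3329] [0.4333 0.2395 0.3307]
[-0.7212  0.1855 -0.0041] [0.0962 0.1557 1.287 ]
```

```bash
python3 -m crank '[[[-1,-0.04,0.01,0,0.004,0.007,0.06],[-1,-0.09,0.02,0,0.01,0.017,0.14],[-1,-0.15,0.035,0,0.017,0.027,0.23],[-1,-0.21,0.05,0,0.025,0.04,0.33],[-1,-0.27,0.065,0,0.032,0.052,0.43]]]'; python3 - <<'E'
from h import *
M=tool(YS-np.pi,.24,YS);print(*delta(SEAT+(.13+.0365)*PZ-.03*X,M),read_state()['q'])
E
```

```text
t: 12.95
tool_pos: [0.441, 0.1001, 0.3309]
orientation: [-2.861, -1.058, -0.046]
force: [-0.6, -0.4, -3.6]
opening: 0.0098
gripper_force: 40.0
[-0.2721  0.3746 -0.0482] [0.0633 0.103  0.8538] [ 0.02929626 -0.30762728  1.70156553  0.0968075   1.74723098  0.90876978]
```

```bash
python3 -m crank '[[[-1,-0.03,0.035,-0.005,0.006,0.01,0.08],[-1,-0.06,0.07,-0.01,0.012,0.02,0.16],[-1,-0.09,0.11,-0.015,0.019,0.03,0.25],[-1,-0.12,0.15,-0.02,0.025,0.04,0.34],[-1,-0.14,0.19,-0.024,0.032,0.052,0.43]]]'; python3 - <<'E'
from h import *
M=tool(YS-np.pi,.24,YS);print(*delta(SEAT+(.13+.0365)*PZ-.03*X,M),read_state()['q'])
E
```

```text
t: 13.58
tool_pos: [0.4502, -0.018, 0.3318]
orientation: [-2.97, -0.044, -0.084]
force: [-0.3, 0.4, -3.1]
opening: 0.0097
gripper_force: 40.0
[ 0.0131  0.2247 -0.0398] [0.0309 0.0511 0.4237] [-0.30588902 -0.33382875  1.72837743  0.18175676  1.74400548  1.2670839 ]
```

```bash
python3 -m crank '[[[-1,0,0.01,-0.003,0.006,0.01,0.085],[-1,0,0.03,-0.006,0.012,0.02,0.17],[-1,0.005,0.05,-0.01,0.018,0.03,0.255],[-1,0.005,0.07,-0.014,0.025,0.04,0.34],[-1,0.005,0.1,-0.018,0.031,0.051,0.424]]]'; python3 - <<'E'
from h import *
M=tool(YS-np.pi,.24,YS);print(*delta(SEAT+(.13+.0365)*PZ-.03*X,M))
E
```

```text
t: 14.2
tool_pos: [0.4542, -0.068, 0.3324]
orientation: [-2.762, 0.92, -0.11]
force: [-0.1, -0.6, -3.9]
opening: 0.0099
gripper_force: 40.0
[ 0.0851  0.0929 -0.0239] [-0.0002  0.0005  0.0002]
```

Now I'll move to the pre-place pose, 70 mm above seated and 25 mm in front, and check the held tablet's pose against the hooks.

```bash
python3 -m crank '[[[-1,0.03,0.03,-0.02,0,0,0],[-1,0.06,0.06,-0.024,0,0,0],[-1,0.085,0.093,-0.024,0,0,0],[-1,0.085,0.093,-0.024,0,0,0],[-1,0.085,0.093,-0.024,0,0,0]]]'; python3 - <<'E'
from h import *
np.set_printoptions(precision=1,suppress=True)
M=tool(YS-np.pi,.24,YS);print(delta(SEAT+(.13+.0365)*PZ-.03*X,M))
st=read_state();S=read_camera('side');t=read_camera('top');w=read_camera('wrist')
A=R.from_rotvec(st['orientation']).as_matrix();mid=st['tool_pos']+.0365*A[:,2]
q=[mid+sx*.005*A[:,1]+sy*.09*A[:,0]+sz*.06*A[:,2] for sx,sy,sz in((-1,1,1),(-1,-1,1),(1,1,1),(1,-1,1),(1,1,-1),(1,-1,-1))]
hk=[SEAT-.0185*X+y*E+.010*PZ for y in(-.057,-.035,.035,.057)]
rt=[SEAT+.092*PZ+.004*X+y*E for y in(-.052,.052)]
o=[]
for n,i,(x,y,ww,hh) in(('side',S,(150,150,160,180)),('top',t,(310,210,120,135))):
    C=cam(n);b=cv2.resize(i[y:y+hh,x:x+ww],None,fx=600/hh*.9,fy=600/hh*.9,interpolation=cv2.INTER_CUBIC)[:,:,::-1].copy();k=600/hh*.9
    for P,c in((q,(0,0,255)),(hk,(0,255,0)),(rt,(255,0,255))):
        for u in proj(C,P):cv2.circle(b,tuple(int(v) for v in (u-[x,y]+.5)*k),3,c,-1)
    o.append(b[:540,:400])
o=[cv2.copyMakeBorder(b,0,540-b.shape[0],0,400-b.shape[1],cv2.BORDER_CONSTANT) for b in o]
cv2.imwrite('pics/c4.png',np.hstack(o));cv2.imwrite('pics/w4.png',w[:,:,::-1])
E
```

```text
t: 14.82
tool_pos: [0.4599, -0.1313, 0.3337]
orientation: [-2.764, 0.914, -0.111]
force: [-0.3, 0.1, -3.2]
opening: 0.0097
gripper_force: 40.0
(array([0., 0., 0.]), array([-0.,  0.,  0.]))
```

View pics/c4.png

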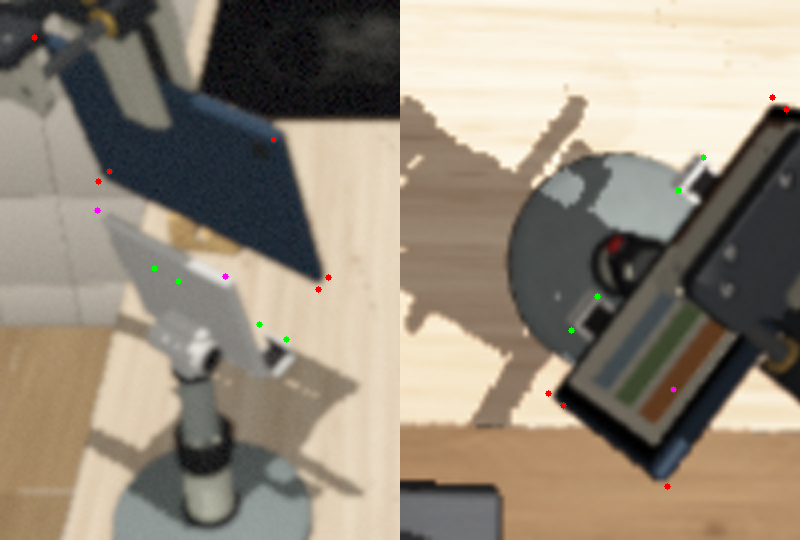

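The side crop (left) shows the tablet upright and parallel to the rest, with its back towards the rest. In the top crop the green hook predictions at (690,173) and (585,313) match the real hooks, and the tablet corner at (560,397) matches too. The grip-derived rest pose is the most trustworthy measurement, so I'll use it and lower in stages.

```bash
python3 -m crank '[[[-1,0,0.015,0,0,0,0],[-1,0,0.03,0.015,0,0,0],[-1,0,0.044,0.04,0,0,0],[-1,0,0.044,0.075,0,0,0],[-1,0,0.044,0.1,0,0,0]]]';  python3 -m crank '[[[-1,0,0,0,0,0,0],[-1,0,0,0,0,0,0],[-1,0,0,0,0,0,0],[-1,0,0,0.002,0,0,0],[-1,0,0,0.004,0,0,0]]]'; python3 - <<'E'
from h import *
np.set_printoptions(precision=4,suppress=True)
M=tool(YS-np.pi,.24,YS);print(*delta(SEAT+(.06+.0365)*PZ-.008*X,M))
S=read_camera('side');t=read_camera('top');c=lambda im,x,y,w,h:cv2.resize(im[y:y+h,x:x+w],(400,450),interpolation=cv2.INTER_CUBIC)
cv2.imwrite('pics/c5.png',np.hstack([c(S,165,180,112,126),c(t,335,215,80,90)])[:,:,::-1])
E
```

```text
t: 15.6
tool_pos: [0.4544, -0.1389, 0.2788]
orientation: [-2.764, 0.914, -0.111]
force: [0.4, -0.2, -3.3]
opening: 0.0097
gripper_force: 40.0
t: 16.23
tool_pos: [0.4551, -0.1391, 0.2791]
orientation: [-2.764, 0.914, -0.114]
force: [-0.3, -0.2, -3.7]
opening: 0.0098
gripper_force: 40.0
[-0.0016  0.0021  0.0395] [-0.0005 -0.001   0.0033]
```

View pics/c5.png

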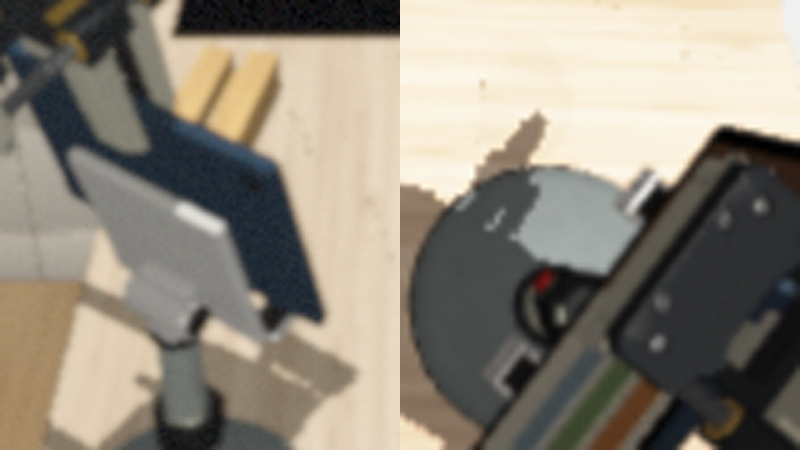

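The tablet hangs in front of the rest and above the hooks with no contact. The wrist force is just the tablet's weight. I'll lower the last 20 mm slowly.

```bash
python3 -m crank '[[[-1,-0.001,0.002,0.006,0,0,0],[-1,-0.001,0.002,0.012,0,0,0],[-1,-0.001,0.002,0.018,0,0,0],[-1,-0.001,0.002,0.024,0,0,0],[-1,-0.001,0.002,0.028,0,0,0]]]'; python3 -m crank '[[[-1,0,0,0.001,0,0,0],[-1,0,0,0.003,0,0,0],[-1,0,0,0.005,0,0,0],[-1,0,0,0.006,0,0,0],[-1,0,0,0.006,0,0,0]]]'
```

```text
t: 16.95
tool_pos: [0.456, -0.1367, 0.2648]
orientation: [-2.764, 0.914, -0.113]
force: [-0.3, 0.4, -4.6]
opening: 0.0101
gripper_force: 40.0
t: 17.58
tool_pos: [0.4565, -0.1363, 0.2621]
orientation: [-2.764, 0.914, -0.114]
force: [0.8, -0.8, -3.3]
opening: 0.0099
gripper_force: 40.0
```

```bash
python3 -m crank '[[[-1,0,0,0.001,0,0,0],[-1,0,0,0.002,0,0,0],[-1,0,0,0.003,0,0,0],[-1,0,0,0.004,0,0,0],[-1,0,0,0.004,0,0,0]]]'; python3 -m crank '[[[-1,0,0,0.001,0,0,0],[-1,0,0,0.001,0,0,0],[-1,0,0,0.002,0,0,0],[-1,0,0,0.002,0,0,0],[-1,0,0,0.002,0,0,0]]]'
```

```text
t: 18.2
tool_pos: [0.4567, -0.1358, 0.2601]
orientation: [-2.764, 0.914, -0.114]
force: [-0.5, -0.1, -3.7]
opening: 0.0099
gripper_force: 40.0
t: 18.82
tool_pos: [0.4569, -0.1357, 0.2592]
orientation: [-2.764, 0.914, -0.114]
force: [0.5, -0.8, -3.7]
opening: 0.0096
gripper_force: 40.0
```

```bash
python3 -m crank '[[[-1,0,0,0.001,0,0,0],[-1,0,0,0.001,0,0,0],[-1,0,0,0.002,0,0,0],[-1,0,0,0.002,0,0,0],[-1,0,0,0.002,0,0,0]]]'; python3 -m crank '[[[-1,0,0,0.001,0,0,0],[-1,0,0,0.001,0,0,0],[-1,0,0,0.002,0,0,0],[-1,0,0,0.002,0,0,0],[-1,0,0,0.002,0,0,0]]]'
```

```text
t: 19.45
tool_pos: [0.4571, -0.1355, 0.2583]
orientation: [-2.764, 0.914, -0.114]
force: [0.1, 0.7, -3.3]
opening: 0.0096
gripper_force: 40.0
t: 20.08
tool_pos: [0.4572, -0.1354, 0.2579]
orientation: [-2.765, 0.914, -0.114]
force: [-4.1, -0.2, 4.1]
opening: 0.0098
gripper_force: 40.0
```

Contact at z 0.258, the expected ledge height rather than the lip's. Next I'll ease it back against the rest.

```bash
python3 -m crank '[[[-1,0,0.001,0,0,0,0],[-1,0,0.002,0,0,0,0],[-1,0,0.003,0,0,0,0],[-1,0,0.004,0,0,0,0],[-1,0,0.004,0,0,0,0]]]'; python3 - <<'E'
from h import *
np.set_printoptions(precision=4,suppress=True)
st=read_state();v=st['tool_pos']-SEAT;print('x,z of mid',v@X,v@PZ-.0365,'tool force y',st['force']@X)
E
```

```text
t: 20.7
tool_pos: [0.4565, -0.1364, 0.2576]
orientation: [-2.764, 0.913, -0.116]
force: [-3.0, 2.5, 5.5]
opening: 0.0099
gripper_force: 40.0
x,z of mid -0.006862573017855455 0.058195350123212815 tool force y -1.5619359435434612
```

```bash
python3 -m crank '[[[-1,0,0.001,0,0,0,0],[-1,0,0.002,0,0,0,0],[-1,0,0.002,0,0,0,0],[-0.78,0,0.002,0,0,0,0],[-0.72,0,0.002,0,0,0,0]]]' 20; python3 -m crank '[[[-0.6,0,0,0,0,0,0],[-0.5,0,0,0,0,0,0],[-0.5,0,0,0,0,0,0],[-0.5,0,0,0,0,0,0],[-0.5,0,0,0,0,0,0]]]'; python3 - <<'E'
from h import *
S=read_camera('side');t=read_camera('top');c=lambda im,x,y,w,h:cv2.resize(im[y:y+h,x:x+w],(400,450),interpolation=cv2.INTER_CUBIC)
cv2.imwrite('pics/c6.png',np.hstack([c(S,165,180,112,126),c(t,335,215,80,90)])[:,:,::-1])
E
```

```text
t: 21.32
tool_pos: [0.4557, -0.1379, 0.2565]
orientation: [-2.765, 0.914, -0.115]
force: [-0.1, 0.5, 0.0]
opening: 0.0129
gripper_force: 0.0
t: 21.95
tool_pos: [0.4555, -0.1377, 0.2566]
orientation: [-2.764, 0.914, -0.114]
force: [0.2, 0.2, -0.1]
opening: 0.0231
gripper_force: 0.0
```

View pics/c6.png

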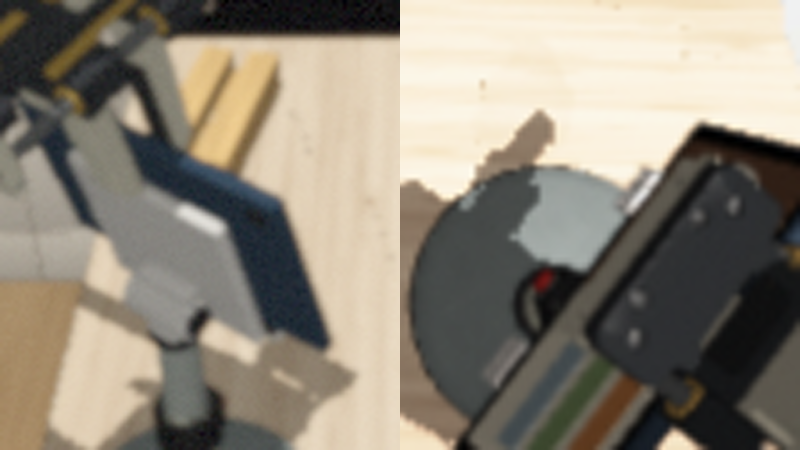

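The tablet sits behind the hook lips at (640,190) and (505,360) in the top crop. Its back is against the rest and the red button is still out at (545,280). I'll withdraw straight up.

```bash
python3 -m crank '[[[-0.2,0,0,0,0,0,0],[-0.2,0,0,0,0,0,0],[-0.2,0,0,-0.02,0,0,0],[-0.2,0,0,-0.05,0,0,0],[-0.2,0,0,-0.1,0,0,0]]]'; python3 -m crank '[[[-0.2,0,0,-0.06,0,0,0],[-0.2,0,0,-0.12,0,0,0],[-0.2,0,0,-0.18,0,0,0],[-0.2,0,0,-0.2,0,0,0],[-0.2,0,0,-0.2,0,0,0]]]'; python3 - <<'E'
from h import *
np.set_printoptions(precision=1,suppress=True)
S=read_camera('side');t=read_camera('top');st=read_state();w=read_camera('wrist')
mid=SEAT+.06*PZ-.005*X
q=[mid+sx*.005*X+sy*.09*E+sz*.06*PZ for sx in(-1,1) for sy in(-1,1) for sz in(-1,1)]
k=4;o=[]
for n,i,(x,y,ww,hh) in(('side',S,(165,170,100,130)),('top',t,(335,215,100,130))):
    b=cv2.resize(i[y:y+hh,x:x+ww],None,fx=k,fy=k,interpolation=cv2.INTER_CUBIC)[:,:,::-1].copy()
    for u in proj(cam(n),q):cv2.circle(b,tuple(int(v) for v in (u-[x,y]+.5)*k),3,(0,0,255),-1)
    o.append(b)
cv2.imwrite('pics/c7.png',np.hstack(o))
C=cam('wrist',st);print(proj(C,[mid+.06*PZ+s*.09*E for s in(-1,0,1)]));cv2.imwrite('pics/w7.png',w[:,:,::-1])
E
```

```text
t: 22.68
tool_pos: [0.4479, -0.1472, 0.3061]
orientation: [-2.764, 0.914, -0.113]
force: [-0.4, -0.6, -0.2]
opening: 0.0369
gripper_force: 0.0
t: 23.3
tool_pos: [0.434, -0.1665, 0.4029]
orientation: [-2.765, 0.914, -0.116]
force: [0.1, -0.1, -0.4]
opening: 0.0372
gripper_force: 0.0
[[282.1 105. ]
 [281.5 202.3]
 [281.  284.6]]
```

View pics/c7.png

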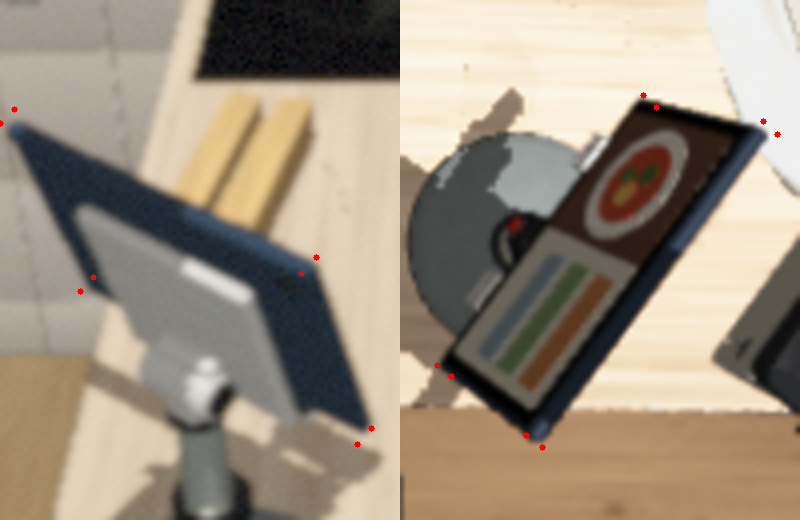

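The tablet stands squarely in the cradle with its screen (plate and stripes) to the front. Its bottom-edge centre at (541,229) lies about 4 mm off the hook centre at (540,220), its corners match the seated prediction, and the button is out at (513,222). Handing in.

```bash
python3 -c "
from plant import *
print(close_job())"
```

```text
the job is handed in; nothing more can be done
None
```

The job is handed in at about 23 s of the 56 s allowed: the stand is locked at full height with its red button out, the tablet is seated in the cradle with its screen to the front (about 4 mm off centre), and the gripper is clear; the judge's result was not shown.

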